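# Set up the hollow check of a dressing stone

## Robot

A 6-joint arm with a two-finger parallel gripper is mounted at the origin on a cart in front of the work surface, level with it; the furniture and walls round the work are solid. World frame = base frame: x ahead of the robot, y to its left, z up, the work surface at z = 0. Lengths are in m, angles in rad, forces in N, time in s.
With the tool pointing down it reaches from about 0.35 to 0.975 m from the base axis. Payload 4.9 kg.
Tool frame: the origin (TCP) lies on the centre line of the jaws, within the pads' length; the fingertips stand 17 mm ahead of it and the grasp point (between the pads) lies 2 mm behind it (ctrl.tcp_to_tips is the x of the fingertips in the tool frame, in m); x points along the fingers, z is the direction in which the jaws open and shut, and the axes are right-handed (so a half turn about x gives the same grasp; the last joint's range is limited). The gripper opens to 85 mm and grips with 20 to 120 N. Pads are 22 mm wide; open, the fingers measure 114 mm over their backs; the gripper's body (76 mm by 85 mm) begins 54 mm behind the grasp point. The pads swing forward as they close: fully open they stand 13 mm farther back than shut.
Start: joints at [1.1, 0.053, 1.613, -0, 1.476, -0.119], TCP at [0.215, 0.587, 0.227] pointing down, gripper open.
Joint ranges: [-3.01, 3.01], [-1.01, 2.22], [0.06, 2.58], [-1.02, 4.17], [0.09, 2.62], [-3.14, 3.14]. Speed limits (rad/s): [2.57, 2.57, 3.14, 3.14, 3.14, 3.14].

## Interface

Orientations are given as a rotation vector (axis times angle).
In Python, from station import ctrl, cams, finder gives the robot as it stands.
- The arm moves only by the tool step_arm, never from a script. Its argument "moves" is a list of rows, each a list of 3 entries, a list of its own where there are three numbers: the shift along the tool's x, y, z in cm, then the turn, a rotation vector about the tool's x, y, z in degrees, then the opening, from 0 (shut) to 1 (fully open). A call has exactly 10 rows; each row is the pose to reach, as a shift and turn from the pose measured when the call began, along the tool's axes at that moment; what a row does not reach only later rows make up. A row lasts 1/12 s, in which the tool goes at most 41.7 mm and 7.16 degrees, less where a joint would pass 70% of its speed; a pose out of reach is approached as far as the arm can. A call with a gripper value outside its range is refused whole. The fingers move at their own pace and stop on an object; "grip_force" is the grip in N (left out, the last holds). Time passes only in rows, so rows that repeat a pose let the fingers close, or fill a call up. It gives the time, the measured TCP pose, the force and the opening at its end, in the units of the state.
- ctrl.get_obs(): the state, without advancing time (a new reading comes with each control period).
- cams.get_image(name): name is "scene" or "top" or "wrist"; returns a dict with "pixels" (480x640x3 uint8, blue, green, red), "fx", "fy", "cx", "cy" (pixels), "position" and "attitude" of the camera in the world. Camera axes: x right, y up, looking along -z (the intrinsics and any distortion apply to the point x, -y, -z); pixel columns grow to the right and rows downward; lengths in m; the calibration is good to about 2 mm. A picture is of the moment at which its call begins. There is no depth.
- ctrl.finish_job(): hands the job in, once; it reports no verdict.
Trained networks look in the newest picture that a camera, given by its name, has taken for a name from the list of things; names that differ only in an ending like _2 or _b are one class to them, and where a whole thing is asked for, a point or a joint stands for the part that bears it (a point fixed in the world has none). Each returns a list of dicts, best first, with "conf" (0 to 1); they miss things now and then, are a little off and sometimes report something else, mostly with a low value. They report only what shows in the picture. A call takes as long as a camera call.
- finder.find_in(camera, name): "at" ([column, row] in pixels, amid what is visible of it).
- finder.regions_of(camera, name): "region" (480x640 bool, what is visible of it) and "at" ([column, row] in pixels, amid what is visible of it).
- finder.tip_of(camera, name): "at" ([column, row] in pixels: a listed point, or the origin of a listed thing).
The state is a dict: "t": time; "q": joint angles; "dq": joint speeds; "effort": joint torques, N m; "tool_pos": TCP position; "tool_rot": TCP orientation; "contact_force": force on the tool from outside, world axes, zero at the start; "wrist_torque": the same for the moment, N m; "opening": finger opening in m.
Only numpy, scipy, OpenCV 4.12 (cv2) and the standard library are available. Lean on these libraries where they do the work, as an engineer would, in place of code of your own. Each camera call takes 0.05 s, during which the arm holds its last target. There are 200 camera calls.

## Task

Set up the long green dressing stone for its hollow check: stand the loose V-block from the front row on the bench to the left of the clamped one, square beside it with a 55 mm gap between their facing sides and their grooves parallel, and stand the taller gauge block upright on the bench in the middle of that gap, its 30 mm length pointing from one V-block to the other. Bridge the stone centrally across both V-blocks, over the gauge block, and stand the loupe upright on the middle of the stone. Leave the lower gauge block, the brown stone, the dish wheel and the dust brush where they are.

Things in the scene. Friction and masses are not known exactly. Their poses are not given: they have to be found in the camera images.
- clamped_v_block: Bright ground-steel V-block held to the bench by a small dark toe clamp before and behind it; it cannot move and stands behind the row of loose things. 55 mm along its x (the way the groove runs), 36 mm along its y, 32 mm high. Origin at the centre of its underside; z up, x away from the robot, y to the robot's left (turned by up to 20 degrees). The toe clamps lie within 47 mm of the origin along x and 12 mm along y, and are 15 mm high
- loose_v_block: The loose V-block, without clamps, standing in the front row of six small things, along the bench edge nearest the robot (not one of the V-blocks at the far back left of the bench): the same shape and size, 55 mm along its x (the groove), 36 mm along its y, 32 mm high, about 0.4 kg, solid; origin at the centre of its underside, z up. Grasp across the 36 mm sides
- tall_gauge_block: The taller of two bright steel gauge blocks in the front row: 9 mm thick (x), 30 mm long (y), 20 mm high (z); origin at the centre of its underside, z up. Grasp across the 9 mm
- long_stone: Green dressing stone in the front row, the longer of two: 25 mm wide (x), 100 mm long (y), 13 mm thick (z); the top is a little hollowed by use, but for contact it is a plain flat bar; origin at the centre of its underside, z up. Grasp across the width at mid-length
- stand_loupe: Black barrel-shaped stand loupe in the front row, 41 mm diameter, 36 mm high, standing upright; flat foot; origin at the centre of its underside, z up. Grasp across the barrel
- low_gauge_block: The lower gauge block in the front row, to be left alone: 9 mm thick (x), 30 mm long (y), 12 mm high; origin at the centre of its underside
- short_stone: Brown dressing stone in the front row, to be left alone: 20 mm wide (x), 85 mm long (y), 12 mm thick; origin at the centre of its underside
- dish_wheel: White dish-shaped grinding wheel, 102 mm diameter, 24 mm high, on the right; to be left alone; origin at the centre of its underside
- dust_brush: Flat dust brush with a wooden handle, 30 x 168 mm (x, y), 10 mm high, on the left; to be left alone; origin at the centre of its underside

How it is judged:
By the outcome, as a careful person would: the job done as asked, in the order asked, and still so for the second after the job is handed in, with the robot touching nothing.
It also fails if it takes over 112 s, if anything falls off the work surface, if the arm or the gripper's body presses on something with over 40 N, if the wrist force passes 120 N, or if a joint passes its speed limit or range.

## Working session

There is one attempt and no reset: what is moved stays moved. The work goes in short steps, Python scripts to look and compute and a tool call to move; the robot and the scene stay as the last step left them, time stands still between calls to the robot, and variables do not carry over. Pictures are saved under pics/ and viewed, on a budget of 14 in all, crops included, one or two more only if the job needs it, and the job is handed in when it is done.

Besides the shell and the picture viewer there is one more tool, called by a JSON object that holds its "api" and its "payload". step_arm: Moves the arm, as the interface text tells. Its arguments: {"type":"object","properties":{"moves":{"type":"array"},"grip_force":{"type":"number"}},"required":["moves"]}

```bash
ls; mkdir -p pics; cat > h.py <<'E'
import numpy as np, cv2
from scipy.spatial.transform import Rotation as R
from station import ctrl, cams, finder
def att(im):
    a=np.array(im["attitude"],float)
    return a if a.shape==(3,3) else (R.from_rotvec(a).as_matrix() if a.size==3 else R.from_quat(a).as_matrix())
def ray(im,uv,z):
    d=att(im)@np.array([(uv[0]-im["cx"])/im["fx"],-(uv[1]-im["cy"])/im["fy"],-1.])
    p=np.array(im["position"]); return p+d*(z-p[2])/d[2]
def proj(im,P):
    c=(np.atleast_2d(P)-np.array(im["position"]))@att(im)
    return np.c_[im["cx"]+im["fx"]*c[:,0]/-c[:,2], im["cy"]-im["fy"]*c[:,1]/-c[:,2]]
E
python3 - <<'E'
from h import *
o=ctrl.get_obs(); print({k:np.round(v,3) for k,v in o.items()}, ctrl.tcp_to_tips)
for n in ["scene","top"]:
    im=cams.get_image(n); cv2.imwrite(f"pics/{n}0.png",im["pixels"])
    print(n,{k:v for k,v in im.items() if k!="pixels"})
    for t in "clamped_v_block loose_v_block tall_gauge_block long_stone stand_loupe low_gauge_block short_stone dish_wheel dust_brush".split():
        print(t,[(np.round(d["at"]),round(d["conf"],2),np.round(ray(im,d["at"],.015)[:2],3)) for d in finder.regions_of(n,t)][:3])
E
```

```text
pics
{'t': np.float64(0.0), 'q': array([ 1.1  ,  0.053,  1.614, -0.   ,  1.476, -0.119]), 'dq': array([ 0.001,  0.001,  0.001,  0.   , -0.   , -0.001]), 'effort': array([ 0.0000e+00, -3.9367e+01, -3.7018e+01, -0.0000e+00,  7.0000e-03,
       -0.0000e+00]), 'tool_pos': array([0.215, 0.586, 0.226]), 'tool_rot': array([-0.947,  1.357,  0.946]), 'contact_force': array([1.021, 0.758, 0.713]), 'wrist_torque': array([-0.007,  0.043, -0.011]), 'opening': np.float64(0.085)} 0.017
scene {'fx': 490.305641091803, 'fy': 490.305641091803, 'cx': 318.69194825269284, 'cy': 239.5759112666081, 'position': array([ 0.1938901 , -0.57734404,  0.59321161]), 'attitude': array([ 0.85081491, -0.24477139, -0.5252768 ])}
clamped_v_block [(array([337., 251.]), 0.92, array([ 0.573, -0.037])), (array([436., 323.]), 0.54, array([ 0.608, -0.255]))]
loose_v_block [(array([228., 219.]), 0.65, array([0.446, 0.154]))]
tall_gauge_block [(array([279., 294.]), 0.58, array([ 0.433, -0.075]))]
long_stone [(array([208., 197.]), 0.82, array([0.443, 0.245]))]
stand_loupe [(array([252., 244.]), 0.83, array([0.453, 0.061]))]
low_g
[... 602 characters left out ...]
([ 0.04587174, -0.01171597, -1.58195135])}
clamped_v_block [(array([355., 211.]), 0.97, array([ 0.582, -0.031]))]
loose_v_block [(array([264., 277.]), 0.96, array([0.447, 0.159]))]
tall_gauge_block [(array([263., 278.]), 0.69, array([0.445, 0.162])), (array([370., 275.]), 0.56, array([ 0.449, -0.06 ]))]
long_stone [(array([212., 270.]), 0.59, array([0.463, 0.266]))]
stand_loupe [(array([310., 274.]), 0.72, array([0.452, 0.063]))]
low_gauge_block [(array([425., 275.]), 0.5, array([ 0.447, -0.172]))]
short_stone [(array([476., 278.]), 0.84, array([ 0.439, -0.278]))]
dish_wheel [(array([467., 201.]), 0.57, array([ 0.599, -0.262]))]
dust_brush [(array([196., 183.]), 0.58, array([0.643, 0.3  ]))]
```

View pics/top0.png

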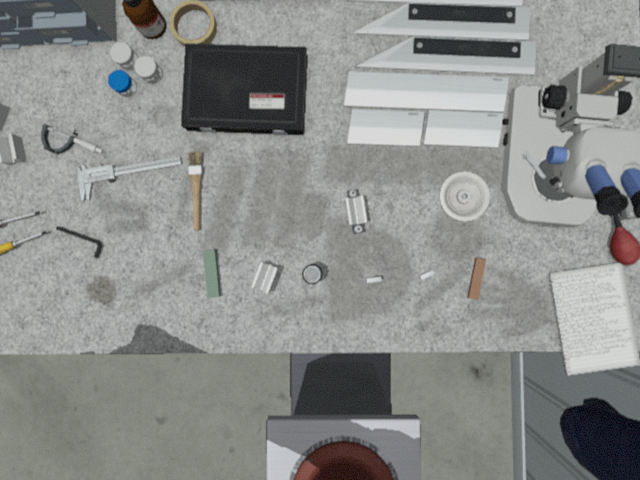

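View pics/scene0.png

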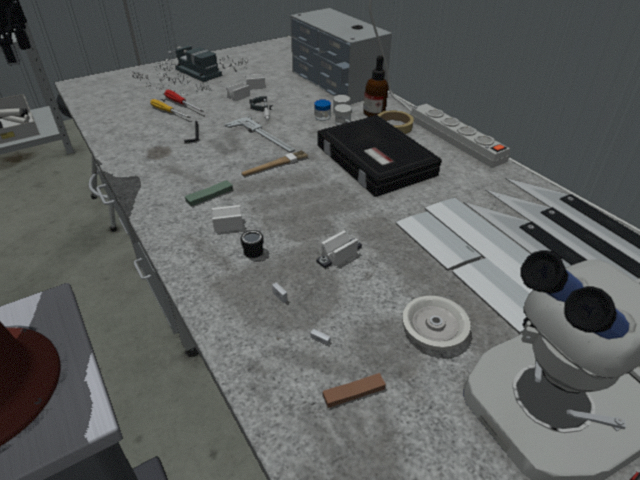

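```bash
cat >> h.py <<'E'
def plan(xyz,yaw):
    """tool pointing down at xyz, jaw axis (tool z) along yaw deg (mod 180), nearest turn"""
    o=ctrl.get_obs(); M=R.from_rotvec(o["tool_rot"]).as_matrix(); best=None
    for k in (0,180):
        a=np.radians(yaw+k); z=np.array([np.cos(a),np.sin(a),0]); x=np.array([0,0,-1.])
        T=np.c_[x,np.cross(z,x),z]; rv=np.degrees(R.from_matrix(M.T@T).as_rotvec())
        if best is None or np.linalg.norm(rv)<np.linalg.norm(best): best=rv
    print("PLAN shift cm",np.round(M.T@(np.array(xyz)-o["tool_pos"])*100,2),"turn deg",np.round(best,1),
      "| at",np.round(o["tool_pos"],4),"jaw yaw",round(np.degrees(np.arctan2(M[1,2],M[0,2])),1),"q6",round(o["q"][5],2),"open",round(o["opening"],4),"F",np.round(o["contact_force"],1),"t",round(o["t"],1))
E
python3 - <<'E'
from h import *
im=cams.get_image("wrist"); o=ctrl.get_obs(); M=R.from_rotvec(o["tool_rot"]).as_matrix()
print(im["fx"],im["cx"],im["cy"],im["position"]); print("cam pos in tool",M.T@(im["position"]-o["tool_pos"]),"\ncam axes in tool\n",np.round(M.T@att(im),2))
print([np.round(ray(im,u,0)[:2],2) for u in ((0,0),(639,0),(639,479),(0,479))])
plan([.48,.07,.30],90)
plan([.58,.01,.28],90)
E
```

```text
373.29843859091255 322.1844162609143 235.03916552566258 [0.152989   0.60894226 0.37312378]
cam pos in tool [-0.14571139  0.06621513 -0.00062897] 
cam axes in tool
 [[ 0.    0.27 -0.96]
 [-0.    0.96  0.27]
 [ 1.    0.    0.  ]]
[array([-0.05,  0.38]), array([0.14, 0.91]), array([0.69, 0.84]), array([0.41, 0.08])]
PLAN shift cm [ -7.26 -42.65 -39.39] turn deg [-20.2   0.    0. ] | at [0.2154 0.5867 0.2274] jaw yaw 69.8 q6 -0.12 open 0.0853 F [-0.3 -0.4  0.1] t 1.1
PLAN shift cm [ -5.26 -54.1  -41.57] turn deg [-20.2   0.    0. ] | at [0.2154 0.5867 0.2274] jaw yaw 69.8 q6 -0.12 open 0.0853 F [-0.3 -0.4  0.1] t 1.1
```

{"api": "step_arm", "payload": {"moves": [[[0,-4,-4],[-2,0,0],1],[[0,-8,-8],[-5,0,0],1],[[0,-12,-12],[-8,0,0],1],[[0,-16,-15],[-12,0,0],1],[[0,-20,-19],[-16,0,0],1],[[0,-24,-23],[-20,0,0],1],[[0,-28,-27],[-20.2,0,0],1],[[0,-33,-31],[-20.2,0,0],1],[[0,-37,-35],[-20.2,0,0],1],[[0,-42,-39],[-20.2,0,0],1]]}}

```text
t: 1.88
tool_pos: [0.4015, 0.2121, 0.2278]
tool_rot: [-1.21, 1.207, 1.209]
contact_force: [0.7, -0.5, -0.0]
opening: 0.0853
```

```bash
python3 - <<'E'
from h import *
plan([.5,.08,.22],90)
im=cams.get_image("wrist"); cv2.imwrite("pics/w1.png",im["pixels"])
print([np.round(ray(im,u,0)[:2],2) for u in ((0,0),(639,0),(639,479),(0,479))])
for t in "clamped_v_block loose_v_block tall_gauge_block low_gauge_block long_stone stand_loupe".split():
    for d in finder.regions_of("wrist",t)[:2]:
        m=d["region"].astype(np.uint8); c=max(cv2.findContours(m,0,1)[0],key=cv2.contourArea)
        print(t,np.round(d["at"]),round(d["conf"],2),np.round(ray(im,d["at"],.015)[:2],3),cv2.minAreaRect(c))
E
```

```text
PLAN shift cm [  0.78  -9.83 -13.22] turn deg [0.1 0.  0.1] | at [0.4015 0.2121 0.2278] jaw yaw 90.1 q6 -1.25 open 0.0853 F [ 0.7 -0.5 -0. ] t 1.9
[array([ 0.22, -0.07]), array([0.22, 0.49]), array([0.76, 0.61]), array([ 0.76, -0.2 ])]
clamped_v_block [ 97. 347.] 0.93 [ 0.561 -0.033] ((90.61138153076172, 344.1361083984375), (38.83857727050781, 56.21744155883789), 50.71058654785156)
loose_v_block [266. 247.] 0.67 [0.447 0.155] ((266.40045166015625, 247.17874145507812), (38.006011962890625, 60.60781478881836), 19.653823852539062)
tall_gauge_block [ 44. 239.] 0.86 [ 0.439 -0.067] ((46.680816650390625, 239.21780395507812), (13.975419044494629, 43.70589828491211), 83.9909896850586)
long_stone [380. 248.] 0.92 [0.448 0.27 ] ((379.61865234375, 251.60598754882812), (96.22769165039062, 26.61975860595703), 86.77547454833984)
long_stone [ 46. 240.] 0.67 [ 0.439 -0.065] ((47.4926643371582, 238.95111083984375), (13.103407859802246, 41.73311233520508), 81.46923065185547)
stand_loupe [169. 256.] 0.79 [0.456 0.056] ((169.00001525878906, 255.50003051757812), (42.93250274658203, 53.21841049194336), 63.43495178222656)
```

View pics/w1.png

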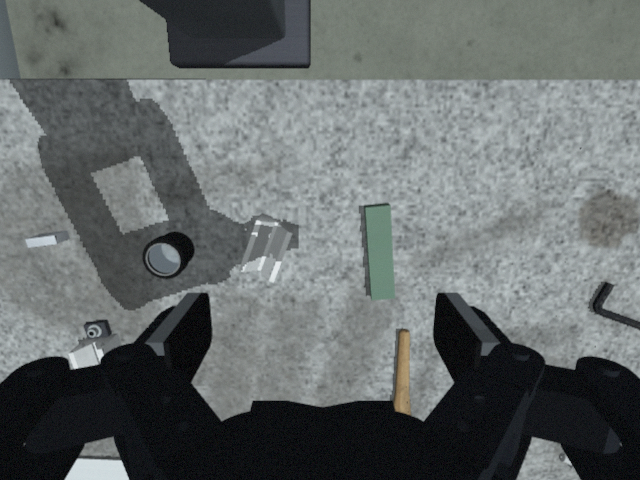

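{"api": "step_arm", "payload": {"moves": [[[0,-3,-2.5],[0,0,0],1],[[1,-6,-5],[0,0,0],1],[[1.5,-9,-7.5],[0,0,0],1],[[2,-12,-10],[0,0,0],1],[[2.5,-15,-12.5],[0,0,0],1],[[3,-18,-15],[0,0,0],1],[[3.5,-21,-17.5],[0,0,0],1],[[4,-24,-19],[0,0,0],1],[[4,-24.5,-19],[0,0,0],1],[[4,-24.5,-19],[0,0,0],1]]}}

```text
t: 3.07
tool_pos: [0.6469, 0.0268, 0.1859]
tool_rot: [-1.21, 1.208, 1.214]
contact_force: [0.7, 0.0, 0.5]
opening: 0.0856
```

```bash
cat >> h.py <<'E'
from scipy.optimize import minimize
DIM=dict(clamped_v_block=(.055,.036,.032),loose_v_block=(.055,.036,.032),tall_gauge_block=(.009,.03,.02),low_gauge_block=(.009,.03,.012),long_stone=(.025,.1,.013),stand_loupe=(.041,.041,.036))
def model(t,p,z0=0.):
    a,b,h=DIM[t]; c,s=np.cos(p[2]),np.sin(p[2])
    if t=="stand_loupe": th=np.linspace(0,2*np.pi,40); q=np.c_[np.cos(th),np.sin(th)]*a/2
    else: q=np.array([[-a,-b],[a,-b],[a,b],[-a,b]])/2
    q=np.vstack([q]*2)@np.array([[c,s],[-s,c]])+p[:2]
    return np.c_[q,np.repeat([z0,z0+h],len(q)//2)]
def hullpx(im,t,p,z0): return cv2.convexHull(proj(im,model(t,p,z0)).astype(np.float32))[:,0]
def fit(im,t,mask,p0,z0=0.,crop=None):
    ys,xs=np.nonzero(mask); x0,y0,x1,y1=xs.min()-30,ys.min()-30,xs.max()+30,ys.max()+30; S=6
    M=cv2.warpAffine(mask.astype(np.float32),np.array([[S,0,-x0*S+(S-1)/2],[0,S,-y0*S+(S-1)/2]],float),(int(x1-x0)*S,int(y1-y0)*S))
    M=cv2.GaussianBlur(M,(0,0),S/2)
    def cost(v):
        I=np.zeros(M.shape,np.float32); h=((hullpx(im,t,[v[0]/1e3,v[1]/1e3,v[2]/50],z0)-[x0,y0])*S+(S-1)/2)
        cv2.fillConvexPoly(I,np.round(h*16).astype(np.int32),1.,shift=4); I=cv2.GaussianBlur(I,(0,0),S/2)
        return np.abs(I-M).sum()/M.sum()
    best=None
    for da in ((0,) if t=="stand_loupe" else (-.25,0,.25)):
        v0=np.array([p0[0]*1e3,p0[1]*1e3,(p0[2]+da)*50])
        r=minimize(cost,v0,method="Nelder-Mead",options=dict(initial_simplex=[v0,v0+[6,0,0],v0+[0,6,0],v0+[0,0,6]],xatol=.02,fatol=1e-4))
        if best is None or r.fun<best.fun: best=r
    v=best.x; return np.array([v[0]/1e3,v[1]/1e3,v[2]/50]),best.fun
def look(cam,t,p0=None,name=None,z0=0.,box=None):
    im=cams.get_image(cam); ds=finder.regions_of(cam,t)
    if p0 is not None: ds=sorted(ds,key=lambda d:np.hypot(*(ray(im,d["at"],z0+.01)[:2]-p0[:2])))
    if not ds: print(t,"not found"); p=None
    else:
        d=ds[0]; q=ray(im,d["at"],z0+.01)[:2]
        p,f=fit(im,t,d["region"],[q[0],q[1],p0[2] if p0 is not None else 0],z0)
        print(t,"conf",round(d["conf"],2),"fit xy",np.round(p[:2],4),"yaw",round(np.degrees(p[2]),1),"cost",round(f,3))
    if name:
        S=3; a=im["pixels"]; c=proj(im,[*(p[:2] if p is not None else p0[:2]),z0+.015])[0]
        A=cv2.resize(a,None,fx=S,fy=S,interpolation=cv2.INTER_CUBIC)
        if p is not None: cv2.polylines(A,[np.round((proj(im,model(t,p,z0))[k]+.5)*S*16).astype(np.int32) for k in (slice(0,None,1),)] if 0 else [np.round((hullpx(im,t,p,z0)+.5)*S*16).astype(np.int32)],True,(0,0,255),1,cv2.LINE_AA,4)
        u,v=(c*S).astype(int); w,h=box or (300,220); u0=min(max(u-w,0),640*S-2*w); v0=min(max(v-h,0),480*S-2*h)
        cv2.imwrite(f"pics/{name}.png",A[v0:v0+2*h,u0:u0+2*w]); print("crop origin px",u0/S,v0/S,"scale",S)
    return im,p
E
python3 - <<'E'
from h import *
plan([.5,.08,.22],90)
look("wrist","clamped_v_block",[.577,-.033,.1],"w2")
E
```

```text
PLAN shift cm [-3.37 14.67  5.38] turn deg [ 0.2  0.  -0.1] | at [0.6469 0.0268 0.1859] jaw yaw 90.2 q6 -1.65 open 0.0856 F [0.7 0.  0.5] t 3.1
clamped_v_block conf 0.76 fit xy [ 0.582 -0.032] yaw 8.1 cost 0.251
crop origin px 151.66666666666666 61.0 scale 3
```

View pics/w2.png

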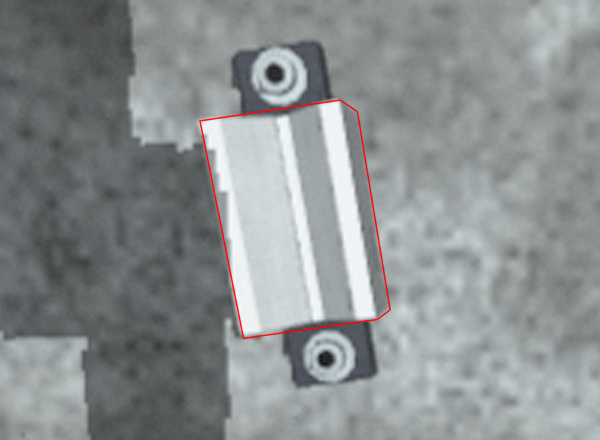

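{"api": "step_arm", "payload": {"moves": [[[0,2,2],[0,0,0],1],[[0,4,4],[0,0,0],1],[[0,6,6],[0,0,0],1],[[0,8,8],[0,0,0],1],[[0,10,10],[0,0,0],1],[[0,12,12],[0,0,0],1],[[0,12.5,13],[0,0,0],1],[[0,12.5,13],[0,0,0],1],[[0,12.5,13],[0,0,0],1],[[0,12.5,13],[0,0,0],1]]}}

```text
t: 4.0
tool_pos: [0.5203, 0.1568, 0.1878]
tool_rot: [-1.213, 1.206, 1.214]
contact_force: [0.2, -0.4, -0.9]
opening: 0.0852
```

```bash
python3 - <<'E'
from h import *
im,p=look("wrist","loose_v_block",[.447,.157,-.35],"w3")
plan([p[0],p[1],.12],np.degrees(p[2])+90)
plan([p[0],p[1],.025],np.degrees(p[2])+90)
E
```

```text
loose_v_block conf 0.58 fit xy [0.4469 0.1561] yaw -21.0 cost 0.033
crop origin px 223.0 50.0 scale 3
PLAN shift cm [6.75 7.36 0.01] turn deg [21.2  0.  -0.1] | at [0.5205 0.1563 0.1875] jaw yaw 90.2 q6 -1.42 open 0.0855 F [-0.   1.  -0.4] t 4.1
PLAN shift cm [16.25  7.35  0.  ] turn deg [21.2  0.  -0.1] | at [0.5205 0.1563 0.1875] jaw yaw 90.2 q6 -1.42 open 0.0855 F [-0.   1.  -0.4] t 4.1
```

View pics/w3.png

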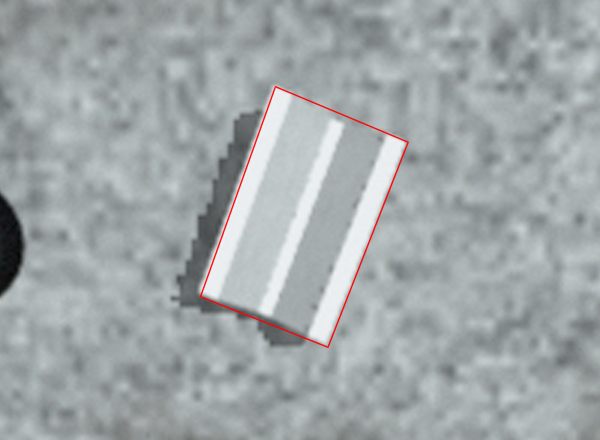

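{"api": "step_arm", "payload": {"moves": [[[1,2.5,0],[7,0,0],1],[[3,5,0],[14,0,0],1],[[5,7.3,0],[21.2,0,0],1],[[7,7.35,0],[21.2,0,0],1],[[9,7.35,0],[21.2,0,0],1],[[11,7.35,0],[21.2,0,0],1],[[13,7.35,0],[21.2,0,0],1],[[15,7.35,0],[21.2,0,0],1],[[16.4,7.35,0],[21.2,0,0],1],[[16.4,7.35,0],[21.2,0,0],1]]}}

```text
t: 4.93
tool_pos: [0.4446, 0.1548, 0.02]
tool_rot: [-0.932, 1.368, 0.939]
contact_force: [-1.2, -0.4, -1.3]
opening: 0.0854
```

{"api": "step_arm", "payload": {"grip_force": 50, "moves": [[[0,0,0],[0,0,0],0.3],[[0,0,0],[0,0,0],0.2],[[0,0,0],[0,0,0],0],[[0,0,0],[0,0,0],0],[[0,0,0],[0,0,0],0],[[0,0,0],[0,0,0],0],[[0,0,0],[0,0,0],0],[[0,0,0],[0,0,0],0],[[0,0,0],[0,0,0],0],[[0,0,0],[0,0,0],0]]}}

```text
t: 5.77
tool_pos: [0.4462, 0.1551, 0.0217]
tool_rot: [-0.933, 1.365, 0.937]
contact_force: [-0.7, 0.9, 5.6]
opening: 0.034
```

```bash
python3 - <<'E'
from h import *
C=np.array([.582,-.032]); a=np.radians(8.1)
T=C+.091*np.array([-np.sin(a),np.cos(a)]); print(T)
plan([*T,.09],98.1)
E
```

```text
[0.56917799 0.05809215]
PLAN shift cm [ -6.88 -14.93  -4.65] turn deg [-29.1  -0.   -0.3] | at [0.4462 0.1551 0.0217] jaw yaw 69.0 q6 -1.03 open 0.034 F [-0.7  0.9  5.6] t 5.8
```

{"api": "step_arm", "payload": {"moves": [[[-2,0,0],[0,0,0],0],[[-5,0,0],[0,0,0],0],[[-6.9,-2,-1],[-4,0,0],0],[[-6.9,-5,-2],[-10,0,0],0],[[-6.9,-8,-3],[-16,0,0],0],[[-6.9,-11,-4],[-22,0,0],0],[[-6.9,-13.5,-4.6],[-27,0,0],0],[[-6.9,-14.9,-4.6],[-29.1,0,-0.3],0],[[-6.9,-14.9,-4.6],[-29.1,0,-0.3],0],[[-6.9,-14.9,-4.6],[-29.1,0,-0.3],0]]}}

```text
t: 6.6
tool_pos: [0.5681, 0.0585, 0.0889]
tool_rot: [-1.31, 1.142, 1.313]
contact_force: [-1.0, 0.1, -4.1]
opening: 0.034
```

```bash
python3 - <<'E'
from h import *
plan([.5692,.0581,.022],98.1)
E
```

```text
PLAN shift cm [ 6.69 -0.12 -0.05] turn deg [-0.1 -0.  -0.1] | at [0.5681 0.0585 0.0889] jaw yaw 98.0 q6 -1.74 open 0.034 F [-1.   0.1 -4.1] t 6.6
```

{"api": "step_arm", "payload": {"moves": [[[1,-0.1,0],[0,0,0],0],[[2.5,-0.1,0],[0,0,0],0],[[4,-0.1,0],[0,0,0],0],[[5,-0.1,0],[0,0,0],0],[[5.8,-0.1,0],[0,0,0],0],[[6.2,-0.1,0],[0,0,0],0],[[6.5,-0.1,0],[0,0,0],0],[[6.7,-0.1,0],[0,0,0],0],[[6.7,-0.1,0],[0,0,0],0],[[6.7,-0.1,0],[0,0,0],0]]}}

```text
t: 7.43
tool_pos: [0.5695, 0.0586, 0.0225]
tool_rot: [-1.311, 1.142, 1.312]
contact_force: [-0.1, 0.1, -4.1]
opening: 0.0336
```

{"api": "step_arm", "payload": {"moves": [[[0,0,0],[0,0,0],0.5],[[0,0,0],[0,0,0],0.6],[[0,0,0],[0,0,0],0.7],[[0,0,0],[0,0,0],0.7],[[-2,0,0],[0,0,0],0.7],[[-5,0,0],[0,0,0],0.7],[[-8,0,0],[0,0,0],0.9],[[-11,-3,0],[0,0,0],1],[[-13,-6,0],[0,0,0],1],[[-14,-9,-4],[0,0,0],1]]}}

```text
t: 8.27
tool_pos: [0.6611, 0.0421, 0.1664]
tool_rot: [-1.317, 1.131, 1.31]
contact_force: [0.7, 0.7, 0.5]
opening: 0.0858
```

```bash
python3 - <<'E'
from h import *
plan([.655,.02,.18],98.1)
look("wrist","loose_v_block",[.569,.058,.14],"w4",box=(390,280))
look("wrist","clamped_v_block",[.582,-.032,.14])
E
```

```text
PLAN shift cm [-1.37  0.91 -2.1 ] turn deg [0.2 0.  0.4] | at [0.6611 0.0421 0.1664] jaw yaw 98.3 q6 -1.76 open 0.0858 F [0.7 0.7 0.5] t 8.3
loose_v_block conf 0.89 fit xy [0.5704 0.0579] yaw 8.0 cost 0.039
crop origin px 231.66666666666666 8.333333333333334 scale 3
clamped_v_block conf 0.91 fit xy [ 0.5824 -0.032 ] yaw 7.9 cost 0.24
```

View pics/w4.png

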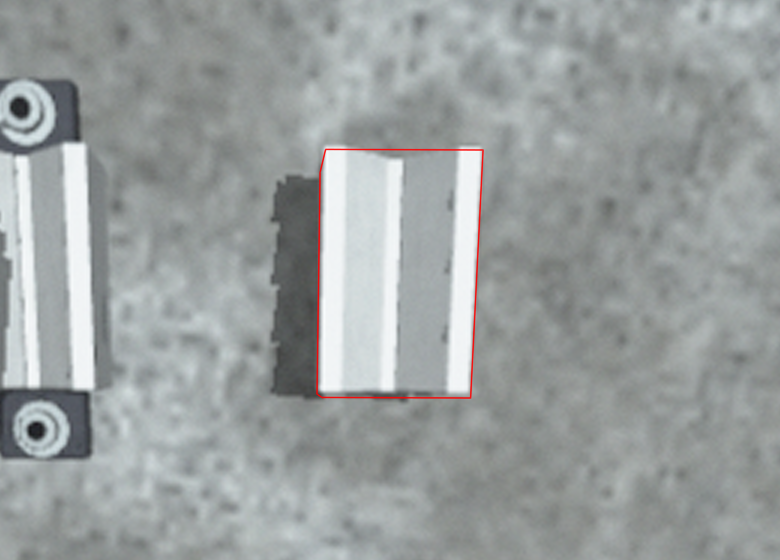

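{"api": "step_arm", "payload": {"moves": [[[0,4,-2],[0,0,0],1],[[0,7,-4],[0,0,0],1],[[0,10,-6],[0,0,0],1],[[0,12.5,-8],[0,0,0],1],[[0,12.5,-10],[0,0,0],1],[[0,12.5,-12],[0,0,0],1],[[0,12.5,-12.5],[0,0,0],1],[[0,12.5,-12.5],[0,0,0],1],[[0,12.5,-12.5],[0,0,0],1],[[0,12.5,-12.5],[0,0,0],1]]}}

```text
t: 9.3
tool_pos: [0.5513, -0.1023, 0.1605]
tool_rot: [-1.31, 1.141, 1.312]
contact_force: [-0.4, 0.4, -0.2]
opening: 0.0853
```

```bash
python3 - <<'E'
from h import *
im,p=look("wrist","tall_gauge_block",[.443,-.063,.1],"w5",box=(390,250))
a=np.degrees(p[2])
plan([p[0],p[1],.12],a)
plan([p[0],p[1],.021],a)
E
```

```text
tall_gauge_block conf 0.91 fit xy [ 0.4402 -0.0677] yaw 8.0 cost 0.051
crop origin px 262.0 0.0 scale 3
PLAN shift cm [ 4.09 10.54  4.99] turn deg [-90.    0.1  -0.1] | at [ 0.5516 -0.1024  0.1608] jaw yaw 98.0 q6 -2.03 open 0.0857 F [-0.2 -0.7 -0.1] t 9.4
PLAN shift cm [13.99 10.53  4.99] turn deg [-90.    0.1  -0.1] | at [ 0.5516 -0.1024  0.1608] jaw yaw 98.0 q6 -2.03 open 0.0857 F [-0.2 -0.7 -0.1] t 9.4
```

View pics/w5.png

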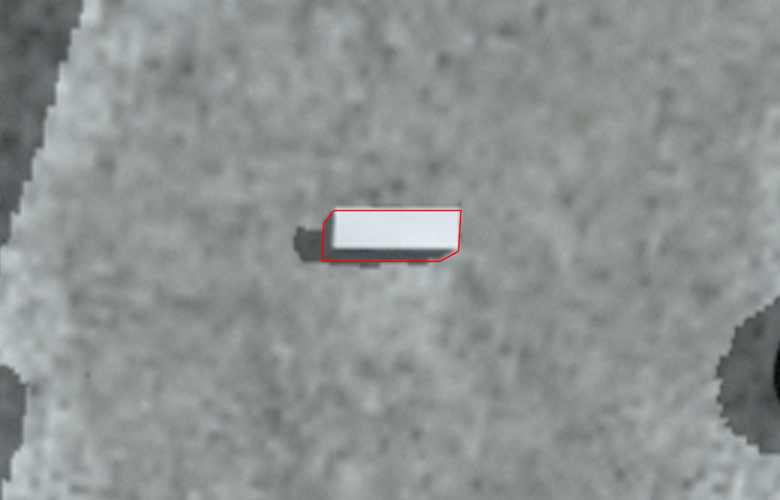

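{"api": "step_arm", "payload": {"moves": [[[0,2,1],[7,0,0],1],[[0,4,2],[14,0,0],1],[[0,6,3],[21,0,0],1],[[0,8,4],[28,0,0],0.8],[[1,10,5],[35,0,0],0.6],[[2,10.5,5],[42,0,0],0.5],[[3,10.5,5],[49,0,0],0.5],[[4,10.5,5],[56,0,0],0.5],[[5,10.5,5],[63,0,0],0.5],[[6,10.5,5],[70,0,0],0.5]]}}

```text
t: 10.23
tool_pos: [0.4405, -0.0667, 0.1006]
tool_rot: [-0.379, 1.539, 0.379]
contact_force: [-0.8, -0.6, -0.1]
opening: 0.0427
```

```bash
python3 - <<'E'
from h import *
plan([.4402,-.0677,.021],8)
E
```

```text
PLAN shift cm [ 7.96 -0.07 -0.07] turn deg [19.7 -0.1 -0. ] | at [ 0.4405 -0.0667  0.1006] jaw yaw 27.7 q6 -0.8 open 0.0427 F [-0.8 -0.6 -0.1] t 10.2
```

{"api": "step_arm", "payload": {"moves": [[[1,0,0],[7,0,0],0.5],[[2,-0.1,-0.1],[14,0,0],0.5],[[3.5,-0.1,-0.1],[19.7,0,0],0.5],[[5,-0.1,-0.1],[19.7,0,0],0.5],[[6.5,-0.1,-0.1],[19.7,0,0],0.5],[[7.5,-0.1,-0.1],[19.7,0,0],0.5],[[7.9,-0.1,-0.1],[19.7,0,0],0.5],[[7.9,-0.1,-0.1],[19.7,0,0],0.3],[[7.9,-0.1,-0.1],[19.7,0,0],0.2],[[7.9,-0.1,-0.1],[19.7,0,0],0.2]]}}

```text
t: 11.07
tool_pos: [0.4409, -0.0683, 0.0226]
tool_rot: [-0.11, 1.568, 0.109]
contact_force: [-0.1, 0.2, -0.0]
opening: 0.0175
```

{"api": "step_arm", "payload": {"grip_force": 30, "moves": [[[0,0,0],[0,0,0],0.1],[[0,0,0],[0,0,0],0],[[0,0,0],[0,0,0],0],[[0,0,0],[0,0,0],0],[[0,0,0],[0,0,0],0],[[0,0,0],[0,0,0],0],[[-1,0,0],[0,0,0],0],[[-3,0,0],[0,0,0],0],[[-6,0,0],[0,0,0],0],[[-7,0,0],[0,0,0],0]]}}

```text
t: 11.9
tool_pos: [0.4431, -0.0689, 0.097]
tool_rot: [-0.112, 1.562, 0.107]
contact_force: [0.5, -0.4, 0.9]
opening: -0.0
```

```bash
python3 - <<'E'
from h import *
plan([.5764,.013,.09],8)
E
```

```text
PLAN shift cm [ 0.77  6.26 14.34] turn deg [0.  0.3 0.2] | at [ 0.4431 -0.0689  0.097 ] jaw yaw 8.0 q6 -0.46 open -0.0 F [ 0.5 -0.4  0.9] t 11.9
```

```bash
python3 - <<'E'
from h import *
im=cams.get_image("wrist"); cv2.imwrite("pics/w6.png",im["pixels"])
for d in finder.regions_of("wrist","tall_gauge_block"): print(d["at"],d["conf"],ray(im,d["at"],.01))
E
```

```text
[315.0, 236.2] 0.77 [ 0.43944174 -0.06862635  0.01      ]
```

View pics/w6.png

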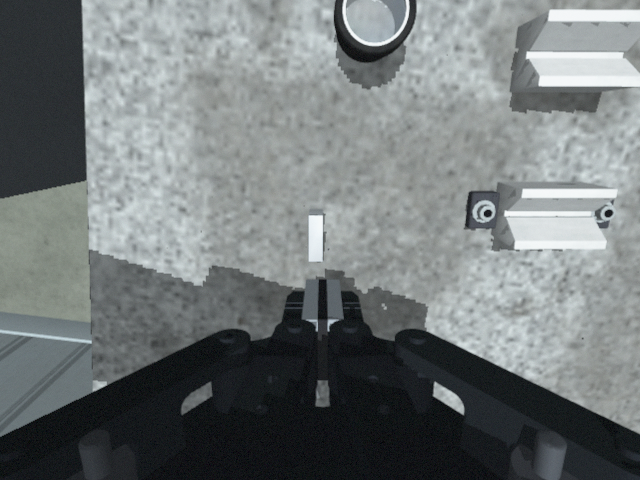

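```bash
python3 - <<'E'
from h import *
im=cams.get_image("wrist")
for t in ("tall_gauge_block","low_gauge_block"):
    for d in finder.regions_of("wrist",t)[:1]:
        for u in ("tall_gauge_block","low_gauge_block"):
            p,f=fit(im,u,d["region"],[.44,-.068,.1]); print(t,"as",u,np.round(p,4),np.degrees(p[2]),f)
plan([.4402,-.0677,.018],8)
E
```

```text
tall_gauge_block as tall_gauge_block [ 0.4399 -0.0677  0.1399] 8.015715573650303 0.06261193752288818
tall_gauge_block as low_gauge_block [ 0.4399 -0.0692  0.1348] 7.721444150360785 0.08173215389251709
low_gauge_block as tall_gauge_block [ 0.44  -0.068 -0.15 ] -8.594366926962348 1.0
low_gauge_block as low_gauge_block [ 0.44  -0.068 -0.15 ] -8.594366926962348 1.0
PLAN shift cm [7.33 0.02 0.04] turn deg [ 0.  -0.1 -0. ] | at [ 0.44   -0.068   0.0913] jaw yaw 8.0 q6 -0.46 open 0.0001 F [-0.7  0.7 -0.9] t 12.2
```

{"api": "step_arm", "payload": {"grip_force": 60, "moves": [[[0,0,0],[0,0,0],0.25],[[1.5,0,0],[0,0,0],0.25],[[3,0,0],[0,0,0],0.25],[[4.5,0,0],[0,0,0],0.25],[[6,0,0],[0,0,0],0.25],[[6.7,0,0],[0,0,0],0.25],[[7.1,0,0],[0,0,0],0.25],[[7.2,0,0],[0,0,0],0.25],[[7.2,0,0],[0,0,0],0.25],[[7.2,0,0],[0,0,0],0.25]]}}

```text
t: 12.98
tool_pos: [0.4404, -0.0681, 0.02]
tool_rot: [-0.11, 1.568, 0.11]
contact_force: [0.5, 0.8, 0.3]
opening: 0.0215
```

{"api": "step_arm", "payload": {"moves": [[[0,0,0],[0,0,0],0.1],[[0,0,0],[0,0,0],0],[[0,0,0],[0,0,0],0],[[0,0,0],[0,0,0],0],[[0,0,0],[0,0,0],0],[[0,0,0],[0,0,0],0],[[0,0,0],[0,0,0],0],[[0,0,0],[0,0,0],0],[[0,0,0],[0,0,0],0],[[0,0,0],[0,0,0],0]]}}

```text
t: 13.82
tool_pos: [0.4404, -0.0681, 0.0199]
tool_rot: [-0.11, 1.568, 0.11]
contact_force: [0.5, -0.0, -0.7]
opening: -0.0003
```

```bash
python3 - <<'E'
from h import *
im=cams.get_image("wrist"); a=im["pixels"]; s=cams.get_image("scene")
c=proj(s,[.44,-.068,.02])[0].astype(int); b=s["pixels"][c[1]-35:c[1]+35,c[0]-50:c[0]+50]
w=a[190:330,240:400]
cv2.imwrite("pics/w7.png",np.hstack([cv2.resize(w,(480,420),interpolation=cv2.INTER_CUBIC),cv2.resize(b,None,fx=3,fy=6)[:420] if 0 else cv2.resize(b,(300,420)[0:2])[:, :]]))
P=ctrl.get_obs()["tool_pos"]
print([np.round(proj(im,P-[0,0,d])[0]) for d in (-.01,0,.01,.017)])
for d in finder.regions_of("wrist","tall_gauge_block"): print(d["at"],d["conf"],ray(im,d["at"],.01))
E
```

```text
[array([321., 305.]), array([321., 294.]), array([321., 285.]), array([321., 279.])]
[319.3, 261.0] 0.95 [ 0.43813058 -0.05703014  0.01      ]
```

View pics/w7.png

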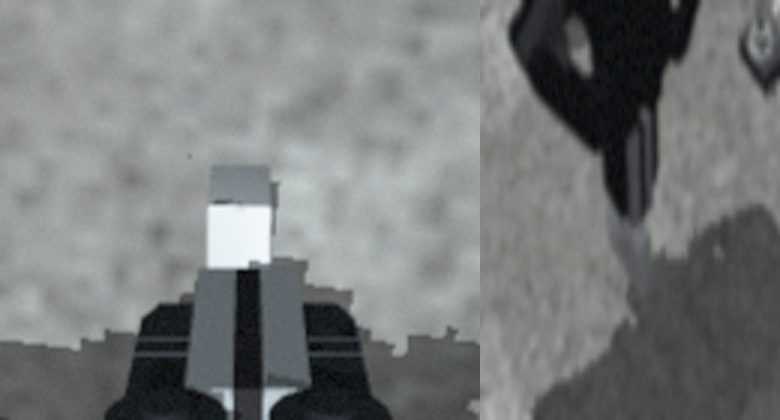

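```bash
python3 - <<'E'
from h import *
im=cams.get_image("wrist")
for u,z in (((309,245),0),((309,258),.02),((330,258),.02),((330,258),.012),((330,258),.03),((320,279),.02),((309,279),.02),((330,279),.02),((303,279),.003),((342,279),.003),((318,279),.003),((327,279),.003)): print(u,z,np.round(ray(im,u,z),4))
print(np.round(ctrl.get_obs()["tool_pos"],4), im["position"])
P=model("tall_gauge_block",[.4402,-.0677,np.radians(8)]); print(np.round(proj(im,P),0).tolist())
for d in finder.regions_of("wrist","tall_gauge_block")[:1]:
    ys,xs=np.nonzero(d["region"]); print(xs.min(),xs.max(),ys.min(),ys.max())
plan([.4402,-.0677,.12],8)
E
```

```text
(309, 245) 0 [ 0.4327 -0.0534  0.    ]
(309, 258) 0.02 [ 0.4334 -0.0528  0.02  ]
(330, 258) 0.02 [ 0.4419 -0.0516  0.02  ]
(330, 258) 0.012 [ 0.4425 -0.0543  0.012 ]
(330, 258) 0.03 [ 0.4412 -0.0483  0.03  ]
(320, 279) 0.02 [ 0.4391 -0.0614  0.02  ]
(309, 279) 0.02 [ 0.4346 -0.062   0.02  ]
(330, 279) 0.02 [ 0.4433 -0.0608  0.02  ]
(303, 279) 0.003 [ 0.4321 -0.0694  0.003 ]
(342, 279) 0.003 [ 0.4502 -0.0668  0.003 ]
(318, 279) 0.003 [ 0.439  -0.0684  0.003 ]
(327, 279) 0.003 [ 0.4432 -0.0678  0.003 ]
[ 0.4404 -0.0681  0.02  ] [ 0.431822   -0.00245733  0.16566989]
[[311.0, 304.0], [330.0, 304.0], [330.0, 245.0], [311.0, 245.0], [310.0, 325.0], [331.0, 325.0], [331.0, 260.0], [310.0, 260.0]]
309 330 245 279
PLAN shift cm [-10.     0.04  -0.02] turn deg [ 0. -0.  0.] | at [ 0.4404 -0.0681  0.02  ] jaw yaw 8.0 q6 -0.46 open -0.0001 F [-0.7 -0.8 -0. ] t 14.1
```

```bash
python3 - <<'E'
from h import *
s=cams.get_image("scene")
c=proj(s,[.44,-.068,.02])[0]; u0,v0=int(c[0])-40,int(c[1])-45
A=cv2.resize(s["pixels"][v0:v0+60,u0:u0+80],None,fx=10,fy=10,interpolation=cv2.INTER_CUBIC)
P=ctrl.get_obs()["tool_pos"]
H=(hullpx(s,"tall_gauge_block",[.4402,-.0677,np.radians(8)],0)-[u0,v0]+.5)*10
cv2.polylines(A,[H.astype(np.int32)],True,(0,0,255),1)
for d in (0,.017):
    q=(proj(s,P-[0,0,d])[0]-[u0,v0]+.5)*10; cv2.circle(A,tuple(q.astype(int)),5,(0,255,0) if d else (255,0,0),2)
cv2.imwrite("pics/s8.png",A)
E
```

```text
(no output)
```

View pics/s8.png

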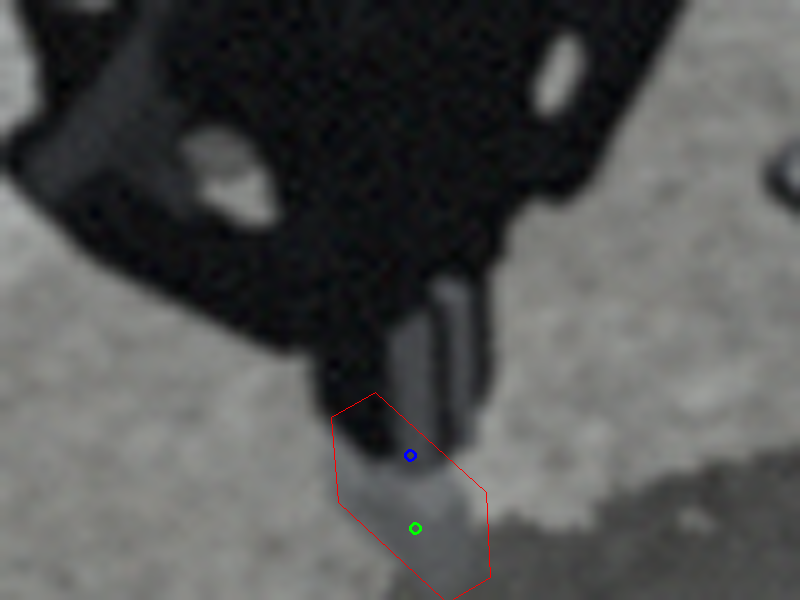

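{"api": "step_arm", "payload": {"grip_force": 40, "moves": [[[-1,0,0],[0,0,0],0.3],[[-1,0,0],[0,0,0],0.3],[[-1,0,0],[0,0,0],0.3],[[-0.5,0,0],[0,0,0],0.3],[[0,0,0],[0,0,0],0.3],[[0.3,0,0],[0,0,0],0.3],[[0.6,0,0],[0,0,0],0.3],[[0.8,0,0],[0,0,0],0.3],[[0.8,0,0],[0,0,0],0.3],[[0.8,0,0],[0,0,0],0.3]]}}

```text
t: 14.95
tool_pos: [0.4403, -0.0681, 0.0117]
tool_rot: [-0.11, 1.569, 0.11]
contact_force: [0.2, 0.8, 0.3]
opening: 0.0258
```

{"api": "step_arm", "payload": {"moves": [[[0,0,0],[0,0,0],0.2],[[0,0,0],[0,0,0],0.1],[[0,0,0],[0,0,0],0],[[0,0,0],[0,0,0],0],[[0,0,0],[0,0,0],0],[[0,0,0],[0,0,0],0],[[0,0,0],[0,0,0],0],[[0,0,0],[0,0,0],0],[[0,0,0],[0,0,0],0],[[0,0,0],[0,0,0],0]]}}

```text
t: 15.78
tool_pos: [0.4404, -0.0681, 0.0119]
tool_rot: [-0.11, 1.569, 0.11]
contact_force: [-0.0, 0.2, 2.2]
opening: 0.0071
```

{"api": "step_arm", "payload": {"moves": [[[0,0,0],[0,0,0],0.2],[[0,0,0],[0,0,0],0.3],[[0.2,0,0],[0,0,0],0.3],[[0.4,0,0],[0,0,0],0.3],[[0.6,0,0],[0,0,0],0.3],[[0.6,0,0],[0,0,0],0.3],[[0.6,0,0],[0,0,0],0.3],[[0.6,0,0],[0,0,0],0.2],[[0.6,0,0],[0,0,0],0.1],[[0.6,0,0],[0,0,0],0]]}}

```text
t: 16.62
tool_pos: [0.4406, -0.0682, 0.0061]
tool_rot: [-0.11, 1.568, 0.11]
contact_force: [0.4, 0.1, -0.3]
opening: 0.0076
```

{"api": "step_arm", "payload": {"moves": [[[0,0,0],[0,0,0],0],[[0,0,0],[0,0,0],0],[[0,0,0],[0,0,0],0],[[0,0,0],[0,0,0],0],[[-1,0,0],[0,0,0],0],[[-3,0,0],[0,0,0],0],[[-5,0,0],[0,0,0],0],[[-8,0,0],[0,0,0],0],[[-8,0,0],[0,0,0],0],[[-8,0,0],[0,0,0],0]]}}

```text
t: 17.45
tool_pos: [0.4425, -0.0688, 0.089]
tool_rot: [-0.112, 1.563, 0.108]
contact_force: [0.1, 0.5, -1.5]
opening: 0.0075
```

```bash
python3 - <<'E'
from h import *
plan([.5764,.013,.09],8)
look("wrist","tall_gauge_block",[.44,-.065,.14],z0=.08)
E
```

```text
PLAN shift cm [-0.04  6.23 14.4 ] turn deg [0.  0.3 0.2] | at [ 0.4425 -0.0688  0.089 ] jaw yaw 8.0 q6 -0.46 open 0.0075 F [ 0.1  0.5 -1.5] t 17.4
tall_gauge_block conf 0.74 fit xy [ 0.4433 -0.0691] yaw 8.5 cost 0.092
```

{"api": "step_arm", "payload": {"moves": [[[0,1,2],[0,0,0],0],[[0,2,4.5],[0,0,0],0],[[0,3,7],[0,0,0],0],[[0,4,9.5],[0,0,0],0],[[0,5,12],[0,0,0],0],[[0,6,14],[0,0.3,0.2],0],[[0,6.2,14.4],[0,0.3,0.2],0],[[0,6.2,14.4],[0,0.3,0.2],0],[[0,6.2,14.4],[0,0.3,0.2],0],[[0,6.2,14.4],[0,0.3,0.2],0]]}}

```text
t: 18.38
tool_pos: [0.5727, 0.013, 0.0847]
tool_rot: [-0.107, 1.577, 0.112]
contact_force: [-0.7, 0.8, -1.2]
opening: 0.0076
```

```bash
python3 - <<'E'
from h import *
im,p=look("wrist","loose_v_block",[.57,.058,.14])
print(att(im)[:,2])
look("wrist","clamped_v_block",[.582,-.032,.14])
plan([.5763,.0125,.0065],8)
E
```

```text
loose_v_block conf 0.73 fit xy [0.57   0.0574] yaw 8.0 cost 0.069
[-0.02850586  0.26130117  0.96483632]
clamped_v_block conf 0.63 fit xy [0.5872 0.0422] yaw -3.6 cost 1.0
PLAN shift cm [ 7.92 -0.11  0.31] turn deg [-0.  -0.4 -0.2] | at [0.5736 0.013  0.0857] jaw yaw 8.0 q6 -0.25 open 0.0075 F [-0.4 -0.6  0.3] t 18.6
```

{"api": "step_arm", "payload": {"moves": [[[1,-0.1,0.2],[0,-0.2,0],0],[[2.5,-0.1,0.3],[0,-0.4,-0.2],0],[[4,-0.1,0.3],[0,-0.4,-0.2],0],[[5.5,-0.1,0.3],[0,-0.4,-0.2],0],[[6.5,-0.1,0.3],[0,-0.4,-0.2],0],[[7,-0.1,0.3],[0,-0.4,-0.2],0],[[7.5,-0.1,0.3],[0,-0.4,-0.2],0],[[7.7,-0.1,0.3],[0,-0.4,-0.2],0],[[7.8,-0.1,0.3],[0,-0.4,-0.2],0],[[7.8,-0.1,0.3],[0,-0.4,-0.2],0]]}}

```text
t: 19.42
tool_pos: [0.5767, 0.0125, 0.0082]
tool_rot: [-0.109, 1.566, 0.109]
contact_force: [0.7, 0.2, 0.1]
opening: 0.0075
```

```bash
python3 - <<'E'
from h import *
plan([.5763,.0125,.0065],8)
E
```

```text
PLAN shift cm [ 0.17  0.   -0.04] turn deg [-0.   0.1  0. ] | at [0.5767 0.0125 0.0082] jaw yaw 8.0 q6 -0.25 open 0.0075 F [0.7 0.2 0.1] t 19.4
```

{"api": "step_arm", "payload": {"moves": [[[0.15,0,0],[0,0,0],0],[[0.2,0,0],[0,0,0],0],[[0.2,0,0],[0,0,0],0.12],[[0.2,0,0],[0,0,0],0.2],[[0.2,0,0],[0,0,0],0.25],[[-2,0,0],[0,0,0],0.25],[[-5,0,0],[0,0,0],0.25],[[-8,-2,0],[0,0,0],0.4],[[-11,-5,0],[0,0,0],0.5],[[-14,-8,0],[0,0,0],0.5]]}}

```text
t: 20.25
tool_pos: [0.5872, -0.0658, 0.1487]
tool_rot: [-0.111, 1.566, 0.11]
contact_force: [0.7, -0.6, -0.6]
opening: 0.0427
```

```bash
python3 - <<'E'
from h import *
_,g=look("wrist","tall_gauge_block",[.576,.013,.14],"w9",box=(390,290))
_,l=look("wrist","loose_v_block",[.57,.058,.14])
look("wrist","clamped_v_block",[.582,-.032,.14])
plan([.446,.19,.16],5)
E
```

```text
tall_gauge_block conf 0.78 fit xy [0.5782 0.0128] yaw 7.8 cost 0.066
crop origin px 193.66666666666666 16.0 scale 3
loose_v_block conf 0.72 fit xy [0.57   0.0567] yaw 8.0 cost 0.039
clamped_v_block conf 0.65 fit xy [ 0.5822 -0.0326] yaw 7.8 cost 0.243
PLAN shift cm [ -1.42  27.19 -10.35] turn deg [ 3.  -0.  -0.1] | at [ 0.5862 -0.0649  0.1454] jaw yaw 8.0 q6 -0.38 open 0.0426 F [-0.2  0.1  0.2] t 20.6
```

View pics/w9.png

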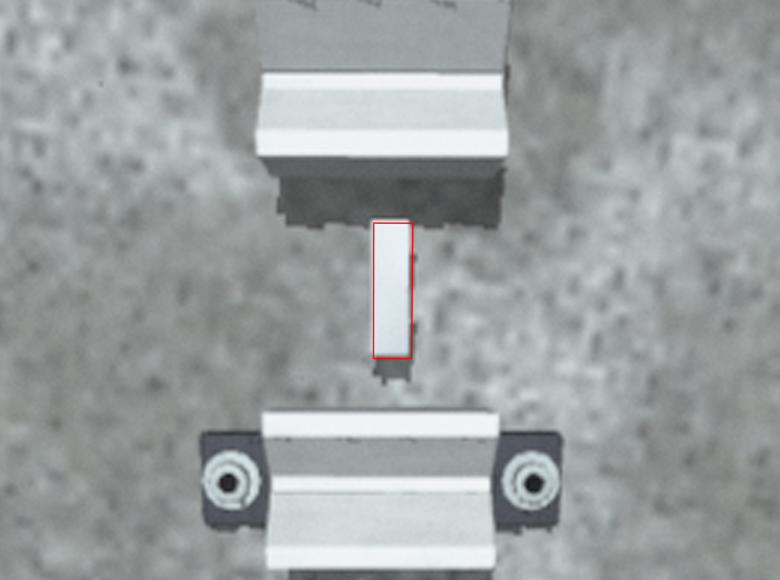

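{"api": "step_arm", "payload": {"moves": [[[-1,3,-1],[0,0,0],0.5],[[-1.5,6,-2],[0,0,0],0.5],[[-1.5,10,-3.5],[1,0,0],0.5],[[-1.5,14,-5],[2,0,0],0.5],[[-1.5,18,-7],[3,0,0],0.5],[[-1.5,22,-8.5],[3,0,0],0.5],[[-1.5,25,-10],[3,0,0],0.5],[[-1.5,27,-10.4],[3,0,0],0.5],[[-1.5,27,-10.4],[3,0,0],0.5],[[-1.5,27,-10.4],[3,0,0],0.5]]}}

```text
t: 21.38
tool_pos: [0.4439, 0.1892, 0.1589]
tool_rot: [-0.071, 1.573, 0.071]
contact_force: [0.1, -0.8, 0.4]
opening: 0.0429
```

```bash
python3 - <<'E'
from h import *
_,p=look("wrist","long_stone",[.446,.267,.05],"w10")
plan([p[0],p[1],.006],np.degrees(p[2]))
E
```

```text
long_stone conf 0.71 fit xy [0.4728 0.3096] yaw 5.4 cost 0.967
crop origin px 278.0 0.0 scale 3
PLAN shift cm [15.35 11.89  3.87] turn deg [-0.3 -0.2 -0. ] | at [0.4451 0.1878 0.1595] jaw yaw 5.0 q6 0.16 open 0.0424 F [-0.9 -0.2 -0.5] t 21.5
```

```bash
python3 - <<'E'
from h import *
im=cams.get_image("wrist")
for d in finder.regions_of("wrist","long_stone"):
    m=d["region"]; ys,xs=np.nonzero(m); print(d["conf"],d["at"],m.sum(),xs.min(),xs.max(),ys.min(),ys.max(),ray(im,d["at"],.013))
    n,l,st,_=cv2.connectedComponentsWithStats(m.astype(np.uint8)); k=1+st[1:,4].argmax()
    for q in ([.447,.265,.05],[.447,.265,-.05]):
        p,f=fit(im,"long_stone",l==k,q); print(p,np.degrees(p[2]),f)
cv2.imwrite("pics/w11.png",im["pixels"])
E
```

```text
0.77 [345.3, 110.5] 4736 278 412 93 130 [0.4553444  0.27062513 0.013     ]
[0.4515494  0.23165996 0.12313123] 7.05489988936126 0.9574838876724243
[0.46329218 0.23300471 0.08773626] 5.026917181782243 0.9568455815315247
```

View pics/w11.png

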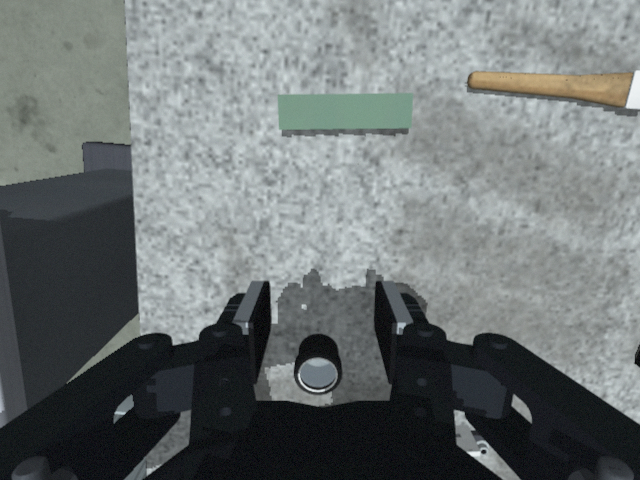

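```bash
python3 - <<'E'
from h import *
_,p=look("wrist","long_stone",[.455,.27,np.radians(95)])
plan([p[0],p[1],.1],np.degrees(p[2]))
plan([p[0],p[1],.005],np.degrees(p[2]))
E
```

```text
long_stone conf 0.74 fit xy [0.4554 0.2698] yaw 95.6 cost 0.051
PLAN shift cm [6.05 8.14 1.64] turn deg [89.3 -0.1  0. ] | at [0.4461 0.1872 0.1605] jaw yaw 4.9 q6 0.16 open 0.0425 F [ 0.1 -0.4  0.2] t 21.7
PLAN shift cm [15.55  8.14  1.65] turn deg [89.3 -0.1  0. ] | at [0.4461 0.1872 0.1605] jaw yaw 4.9 q6 0.16 open 0.0425 F [ 0.1 -0.4  0.2] t 21.7
```

{"api": "step_arm", "payload": {"moves": [[[0,1,0.2],[-7,0,0],0.5],[[0,2,0.4],[-14,0,0],0.5],[[0,3,0.6],[-21,0,0],0.5],[[0,4,0.8],[-28,0,0],0.5],[[0,5,1],[-35,0,0],0.5],[[1,6,1.2],[-42,0,0],0.5],[[2,7,1.4],[-49,0,0],0.5],[[3,8,1.6],[-56,0,0],0.5],[[4,8.1,1.6],[-63,0,0],0.5],[[5,8.1,1.6],[-70,0,0],0.5]]}}

```text
t: 22.52
tool_pos: [0.4556, 0.2692, 0.11]
tool_rot: [-1.016, 1.321, 1.018]
contact_force: [-0.3, 0.2, 0.5]
opening: 0.0425
```

```bash
python3 - <<'E'
from h import *
plan([.4554,.2698,.005],95.6)
E
```

```text
PLAN shift cm [1.05e+01 1.00e-02 5.00e-02] turn deg [-20.4   0.   -0.1] | at [0.4556 0.2692 0.11  ] jaw yaw 75.2 q6 -0.92 open 0.0425 F [-0.3  0.2  0.5] t 22.5
```

{"api": "step_arm", "payload": {"moves": [[[1,0,0],[-7,0,0],0.5],[[2.5,0,0],[-14,0,0],0.5],[[4,0,0],[-20.4,0,0],0.5],[[5.5,0,0],[-20.4,0,0],0.5],[[7,0,0],[-20.4,0,0],0.5],[[8.5,0,0],[-20.4,0,0],0.5],[[9.5,0,0],[-20.4,0,0],0.5],[[10.3,0,0],[-20.4,0,0],0.5],[[10.4,0,0],[-20.4,0,0],0.5],[[10.4,0,0],[-20.4,0,0],0.5]]}}

```text
t: 23.35
tool_pos: [0.4554, 0.269, 0.0057]
tool_rot: [-1.279, 1.163, 1.282]
contact_force: [-0.3, -0.2, 0.2]
opening: 0.0426
```

{"api": "step_arm", "payload": {"grip_force": 40, "moves": [[[0,0,0],[0,0,0],0.35],[[0,0,0],[0,0,0],0.25],[[0,0,0],[0,0,0],0.1],[[0,0,0],[0,0,0],0],[[0,0,0],[0,0,0],0],[[0,0,0],[0,0,0],0],[[0,0,0],[0,0,0],0],[[0,0,0],[0,0,0],0],[[0,0,0],[0,0,0],0],[[0,0,0],[0,0,0],0]]}}

```text
t: 24.18
tool_pos: [0.4564, 0.2694, 0.0069]
tool_rot: [-1.28, 1.161, 1.281]
contact_force: [0.5, -0.7, 6.1]
opening: 0.0227
```

```bash
python3 - <<'E'
from h import *
plan([.5761,.0124,.13],7.9)
E
```

```text
PLAN shift cm [-12.34  -9.41 -26.73] turn deg [87.7  0.  -0. ] | at [0.4564 0.2694 0.0069] jaw yaw 95.6 q6 -1.28 open 0.0227 F [ 0.5 -0.7  6.1] t 24.2
```

{"api": "step_arm", "payload": {"moves": [[[-1.5,0,0],[0,0,0],0],[[-4,0,0],[0,0,0],0],[[-7,0,0],[0,0,0],0],[[-10,0,0],[7,0,0],0],[[-12.3,-1,-2],[14,0,0],0],[[-12.3,-2,-5],[21,0,0],0],[[-12.3,-3,-8],[28,0,0],0],[[-12.3,-4,-11],[35,0,0],0],[[-12.3,-5,-14],[42,0,0],0],[[-12.3,-6,-17],[49,0,0],0]]}}

```text
t: 25.02
tool_pos: [0.5325, 0.1046, 0.1292]
tool_rot: [-0.63, 1.478, 0.632]
contact_force: [-0.2, -0.3, -0.5]
opening: 0.0224
```

```bash
python3 - <<'E'
from h import *
plan([.5761,.0124,.13],7.9)
E
```

```text
PLAN shift cm [-0.1  -9.53 -3.65] turn deg [38.4 -0.  -0.1] | at [0.5325 0.1046 0.1292] jaw yaw 46.3 q6 -0.75 open 0.0224 F [-0.2 -0.3 -0.5] t 25.0
```

{"api": "step_arm", "payload": {"moves": [[[0,-2,-0.8],[7,0,0],0],[[0,-4,-1.6],[14,0,0],0],[[0,-6,-2.4],[21,0,0],0],[[0,-8,-3.2],[28,0,0],0],[[0,-9.5,-3.6],[34,0,0],0],[[0,-9.5,-3.6],[38.4,0,0],0],[[0,-9.5,-3.6],[38.4,0,0],0],[[0,-9.5,-3.6],[38.4,0,0],0],[[0,-9.5,-3.6],[38.4,0,0],0],[[0,-9.5,-3.6],[38.4,0,0],0]]}}

```text
t: 25.85
tool_pos: [0.5759, 0.0135, 0.1287]
tool_rot: [-0.108, 1.569, 0.11]
contact_force: [0.4, 0.4, -0.4]
opening: 0.0225
```

```bash
python3 - <<'E'
from h import *
im=cams.get_image("wrist"); o=ctrl.get_obs(); T=o["tool_pos"]
for n in ("wrist","top"):
    im=cams.get_image(n); z0=T[2]-.0069
    for d in finder.regions_of(n,"long_stone")[:2]:
        ys,xs=np.nonzero(d["region"]); print(n,d["conf"],d["at"],ray(im,d["at"],z0+.013),xs.min(),xs.max(),ys.min(),ys.max())
    for dl in (-.05,.05):
        a=np.radians(7.9); print(proj(im,T+[-dl*np.sin(a),dl*np.cos(a),.0061]), proj(im,T+[-dl*np.sin(a),dl*np.cos(a),-.0069]))
    if n=="wrist":
        c=proj(im,T)[0].astype(int); cv2.imwrite("pics/w12.png",cv2.resize(im["pixels"][140:480,200:440],None,fx=1.7,fy=1.7))
plan([.5761,.0124,.041],7.9)
E
```

```text
wrist 0.74 [322.4, 280.1] [0.57537741 0.02229013 0.13494765] 290 355 172 402
wrist 0.73 [322.1, 157.6] [0.56859955 0.07005926 0.13494765] 279 364 138 195
[[320.82482622 403.82893035]] [[320.95136863 384.7165463 ]]
[[320.73483702 176.93952785]] [[320.89095611 173.26085103]]
top 0.39 [311.2, 215.3] [0.56277975 0.05318508 0.13494765] 306 315 213 217
[[360.638709   203.55351741]] [[360.24467214 204.36433082]]
[[305.73103757 211.88990309]] [[306.21779355 212.56548433]]
PLAN shift cm [ 8.81 -0.09 -0.02] turn deg [-0.  -0.  -0.1] | at [0.5762 0.0132 0.1291] jaw yaw 7.9 q6 -0.24 open 0.0225 F [ 0.2  0.1 -0.1] t 26.1
```

View pics/w12.png

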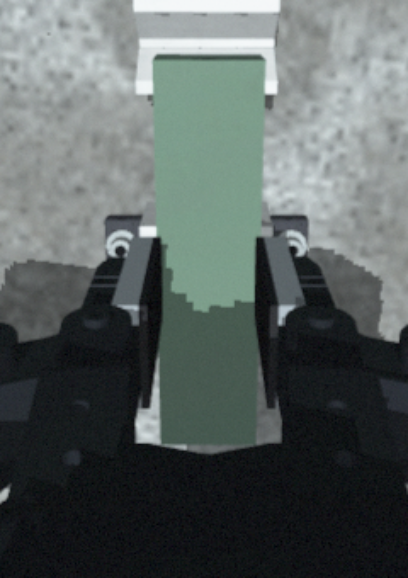

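{"api": "step_arm", "payload": {"moves": [[[1.5,-0.1,-0.1],[0,0,0],0],[[3,-0.1,-0.1],[0,0,0],0],[[4.5,-0.1,-0.1],[0,0,0],0],[[6,-0.1,-0.1],[0,0,0],0],[[7.2,-0.1,-0.1],[0,0,0],0],[[8,-0.1,-0.1],[0,0,0],0],[[8.4,-0.1,-0.1],[0,0,0],0],[[8.6,-0.1,-0.1],[0,0,0],0],[[8.7,-0.1,-0.1],[0,0,0],0],[[8.7,-0.1,-0.1],[0,0,0],0]]}}

```text
t: 26.93
tool_pos: [0.5758, 0.0121, 0.0427]
tool_rot: [-0.108, 1.568, 0.109]
contact_force: [0.1, 0.7, -0.5]
opening: 0.0226
```

```bash
python3 - <<'E'
from h import *
plan([.5755,.0124,.0385],7.9)
E
```

```text
PLAN shift cm [ 0.42  0.03 -0.03] turn deg [ 0.   0.  -0.1] | at [0.5758 0.0121 0.0427] jaw yaw 7.9 q6 -0.25 open 0.0226 F [ 0.1  0.7 -0.5] t 26.9
```

{"api": "step_arm", "payload": {"moves": [[[0.1,0,0],[0,0,0],0],[[0.2,0,0],[0,0,0],0],[[0.25,0,0],[0,0,0],0],[[0.3,0,0],[0,0,0],0],[[0.35,0,0],[0,0,0],0],[[0.38,0,0],[0,0,0],0],[[0.38,0,0],[0,0,0],0],[[0.38,0,0],[0,0,0],0],[[0.38,0,0],[0,0,0],0],[[0.38,0,0],[0,0,0],0]]}}

```text
t: 27.77
tool_pos: [0.5758, 0.0121, 0.039]
tool_rot: [-0.107, 1.568, 0.109]
contact_force: [-1.3, 0.5, 0.3]
opening: 0.0222
```

{"api": "step_arm", "payload": {"moves": [[[0,0,0],[0,0,0],0.28],[[0,0,0],[0,0,0],0.32],[[0,0,0],[0,0,0],0.38],[[0,0,0],[0,0,0],0.42],[[0,0,0],[0,0,0],0.45],[[-1,0,0],[0,0,0],0.5],[[-3,0,0],[0,0,0],0.5],[[-6,0,0],[0,0,0],0.6],[[-9,-4,0],[0,0,0],0.8],[[-11,-8,0],[0,0,0],1]]}}

```text
t: 28.6
tool_pos: [0.5863, -0.0567, 0.1471]
tool_rot: [-0.111, 1.564, 0.112]
contact_force: [0.9, -0.5, 0.5]
opening: 0.0736
```

```bash
python3 - <<'E'
from h import *
_,p=look("wrist","long_stone",[.576,.0124,.14],"w13",z0=.032,box=(390,290))
look("wrist","loose_v_block",[.57,.058,.14])
look("wrist","stand_loupe",[.453,.06,0])
plan([.453,.05,.17],45)
E
```

```text
long_stone conf 0.76 fit xy [0.5765 0.0124] yaw 7.8 cost 0.019
crop origin px 190.66666666666666 29.333333333333332 scale 3
loose_v_block conf 0.97 fit xy [0.5698 0.0572] yaw 8.0 cost 0.601
stand_loupe conf 0.67 fit xy [0.4542 0.0565] yaw 0.7 cost 0.3
PLAN shift cm [ -2.69  12.38 -11.57] turn deg [-37.1  -0.   -0.1] | at [ 0.5846 -0.0567  0.1427] jaw yaw 7.9 q6 -0.36 open 0.0856 F [ 0.4  0.4 -0.8] t 28.9
```

View pics/w13.png

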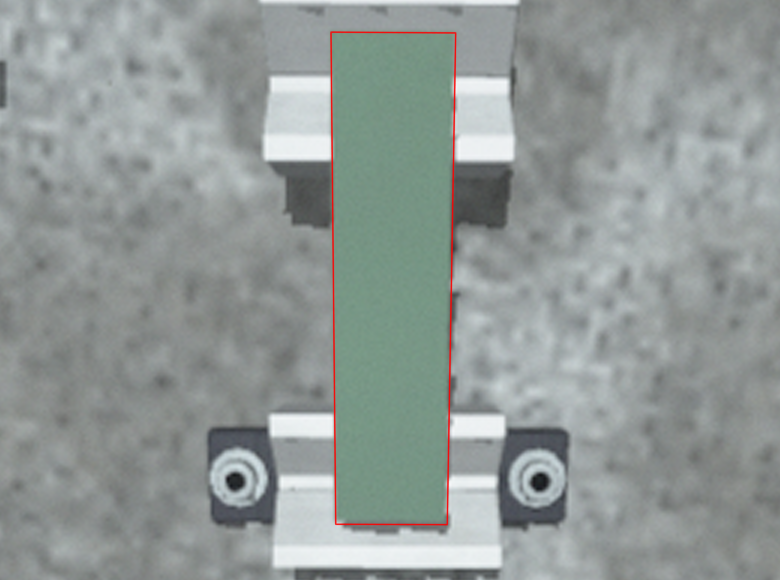

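{"api": "step_arm", "payload": {"moves": [[[-0.7,1,-2],[0,0,0],1],[[-0.7,2,-4],[0,0,0],1],[[-0.7,3,-6],[0,0,0],1],[[-0.7,4,-8],[0,0,0],1],[[-0.7,5,-10],[0,0,0],1],[[-0.7,5.4,-12],[0,0,0],1],[[-0.7,5.4,-12.4],[0,0,0],1],[[-0.7,5.4,-12.4],[0,0,0],1],[[-0.7,5.4,-12.4],[0,0,0],1],[[-0.7,5.4,-12.4],[0,0,0],1]]}}

```text
t: 29.73
tool_pos: [0.455, -0.0202, 0.1499]
tool_rot: [-0.107, 1.569, 0.11]
contact_force: [0.5, -0.5, -0.2]
opening: 0.0856
```

```bash
python3 - <<'E'
from h import *
_,p=look("wrist","stand_loupe",[.453,.06,0])
plan([p[0],p[1],.1],7.9)
plan([p[0],p[1],.015],7.9)
E
```

```text
stand_loupe conf 0.7 fit xy [0.4527 0.0577] yaw 3.3 cost 0.024
PLAN shift cm [5.01 7.75 0.85] turn deg [ 0.  -0.1 -0.1] | at [ 0.4551 -0.0203  0.15  ] jaw yaw 7.9 q6 -0.35 open 0.0855 F [0.7 1.  0.4] t 29.8
PLAN shift cm [13.51  7.73  0.86] turn deg [ 0.  -0.1 -0.1] | at [ 0.4551 -0.0203  0.15  ] jaw yaw 7.9 q6 -0.35 open 0.0855 F [0.7 1.  0.4] t 29.8
```

{"api": "step_arm", "payload": {"moves": [[[0,3,0.4],[0,0,0],1],[[0,6,0.8],[0,0,0],1],[[1,7.7,0.8],[0,0,0],1],[[3,7.7,0.8],[0,0,0],1],[[6,7.7,0.8],[0,0,0],1],[[9,7.7,0.8],[0,0,0],1],[[11.5,7.7,0.8],[0,0,0],1],[[13,7.7,0.8],[0,0,0],1],[[13.5,7.7,0.8],[0,0,0],1],[[13.5,7.7,0.8],[0,0,0],1]]}}

```text
t: 30.67
tool_pos: [0.4512, 0.0573, 0.0135]
tool_rot: [-0.107, 1.573, 0.11]
contact_force: [0.6, -0.4, -0.8]
opening: 0.0858
```

{"api": "step_arm", "payload": {"grip_force": 30, "moves": [[[0,0,0],[0,0,0],0.8],[[0,0,0],[0,0,0],0.6],[[0,0,0],[0,0,0],0.5],[[0,0,0],[0,0,0],0.3],[[0,0,0],[0,0,0],0],[[0,0,0],[0,0,0],0],[[0,0,0],[0,0,0],0],[[0,0,0],[0,0,0],0],[[0,0,0],[0,0,0],0],[[0,0,0],[0,0,0],0]]}}

```text
t: 31.5
tool_pos: [0.4525, 0.0572, 0.0151]
tool_rot: [-0.107, 1.571, 0.11]
contact_force: [-1.4, -0.4, 6.4]
opening: 0.0387
```

{"api": "step_arm", "payload": {"moves": [[[-1,0,0],[0,0,0],0],[[-3,0,0],[0,0,0],0],[[-6,0,0],[0,0,0],0],[[-9,0,0],[0,0,0],0],[[-11,0,0],[0,0,0],0],[[-11,0,0],[0,0,0],0],[[-11,0,0],[0,0,0],0],[[-11,0,0],[0,0,0],0],[[-11,0,0],[0,0,0],0],[[-11,0,0],[0,0,0],0]]}}

```text
t: 32.33
tool_pos: [0.4516, 0.057, 0.1234]
tool_rot: [-0.107, 1.574, 0.11]
contact_force: [-0.4, -0.3, -0.6]
opening: 0.0384
```

```bash
python3 - <<'E'
from h import *
look("wrist","stand_loupe",[.453,.06,0],z0=ctrl.get_obs()["tool_pos"][2]-.015)
plan([.576,.0124,.126],7.9)
E
```

```text
stand_loupe conf 0.58 fit xy [0.4522 0.0586] yaw 2.2 cost 0.107
PLAN shift cm [-0.29 -6.13 11.67] turn deg [ 0.  -0.3 -0.2] | at [0.452  0.057  0.1238] jaw yaw 7.9 q6 -0.18 open 0.0384 F [ 1.1  0.9 -0.6] t 32.4
```

{"api": "step_arm", "payload": {"moves": [[[0,-1,2],[0,0,0],0],[[0,-2,4],[0,0,0],0],[[0,-3,6],[0,0,0],0],[[0,-4,8],[0,0,0],0],[[0,-5,10],[0,0,0],0],[[0,-6.1,11.2],[0,-0.3,-0.2],0],[[0,-6.1,11.6],[0,-0.3,-0.2],0],[[0,-6.1,11.6],[0,-0.3,-0.2],0],[[0,-6.1,11.6],[0,-0.3,-0.2],0],[[0,-6.1,11.6],[0,-0.3,-0.2],0]]}}

```text
t: 33.27
tool_pos: [0.5743, 0.0131, 0.1226]
tool_rot: [-0.109, 1.569, 0.109]
contact_force: [-0.5, 0.6, -1.2]
opening: 0.038
```

```bash
python3 - <<'E'
from h import *
plan([.5757,.012,.0605],7.9)
E
```

```text
PLAN shift cm [ 6.21 -0.13  0.13] turn deg [ 0.  -0.1  0. ] | at [0.5743 0.0131 0.1226] jaw yaw 7.9 q6 -0.24 open 0.038 F [-0.5  0.6 -1.2] t 33.3
```

{"api": "step_arm", "payload": {"moves": [[[1,-0.1,0.1],[0,0,0],0],[[2.2,-0.1,0.1],[0,0,0],0],[[3.4,-0.1,0.1],[0,0,0],0],[[4.5,-0.1,0.1],[0,0,0],0],[[5.2,-0.1,0.1],[0,0,0],0],[[5.6,-0.1,0.1],[0,0,0],0],[[5.8,-0.1,0.1],[0,0,0],0],[[5.9,-0.1,0.1],[0,0,0],0],[[5.9,-0.1,0.1],[0,0,0],0],[[5.9,-0.1,0.1],[0,0,0],0]]}}

```text
t: 34.1
tool_pos: [0.5759, 0.0122, 0.0642]
tool_rot: [-0.109, 1.568, 0.108]
contact_force: [0.1, 0.1, 0.7]
opening: 0.0385
```

```bash
python3 - <<'E'
from h import *
plan([.5757,.012,.0603],7.9)
E
```

```text
PLAN shift cm [ 0.39 -0.01 -0.02] turn deg [0. 0. 0.] | at [0.5759 0.0122 0.0642] jaw yaw 7.9 q6 -0.25 open 0.0385 F [0.1 0.1 0.7] t 34.1
```

{"api": "step_arm", "payload": {"moves": [[[0.1,0,0],[0,0,0],0],[[0.2,0,0],[0,0,0],0],[[0.25,0,0],[0,0,0],0],[[0.3,0,0],[0,0,0],0],[[0.33,0,0],[0,0,0],0],[[0.36,0,0],[0,0,0],0],[[0.38,0,0],[0,0,0],0],[[0.38,0,0],[0,0,0],0],[[0.38,0,0],[0,0,0],0],[[0.38,0,0],[0,0,0],0]]}}

```text
t: 34.93
tool_pos: [0.5759, 0.0122, 0.0604]
tool_rot: [-0.109, 1.568, 0.108]
contact_force: [0.1, -0.0, -0.7]
opening: 0.0386
```

{"api": "step_arm", "payload": {"moves": [[[0.04,0,0],[0,0,0],0.46],[[0.04,0,0],[0,0,0],0.5],[[0.04,0,0],[0,0,0],0.55],[[0.04,0,0],[0,0,0],0.65],[[0.04,0,0],[0,0,0],0.75],[[-1,0,0],[0,0,0],0.8],[[-3,0,0],[0,0,0],0.8],[[-6,0,0],[0,0,0],0.9],[[-9,-3,0],[0,0,0],1],[[-10,-7,0],[0,0,0],1]]}}

```text
t: 35.77
tool_pos: [0.588, -0.0558, 0.1668]
tool_rot: [-0.114, 1.559, 0.111]
contact_force: [1.1, -0.2, 0.7]
opening: 0.0853
```

```bash
python3 - <<'E'
from h import *
look("wrist","stand_loupe",[.576,.0124,0],"w14",z0=.045,box=(390,290))
s=cams.get_image("scene"); c=proj(s,[.576,.0124,.04])[0].astype(int)
w=cv2.imread("pics/w14.png"); b=cv2.resize(s["pixels"][c[1]-55:c[1]+55,c[0]-70:c[0]+70],(560,440),interpolation=cv2.INTER_CUBIC)
cv2.imwrite("pics/f.png",np.hstack([cv2.resize(b,(400,314)),cv2.resize(w,(400,297))[:314] if 0 else cv2.resize(w,(400,314))]))
print(np.round(ctrl.get_obs()["tool_pos"],3),ctrl.get_obs()["t"])
E
```

```text
stand_loupe conf 0.81 fit xy [0.5767 0.0128] yaw 7.7 cost 0.024
crop origin px 187.66666666666666 29.333333333333332 scale 3
[ 0.587 -0.059  0.164] 35.9167
```

View pics/f.png

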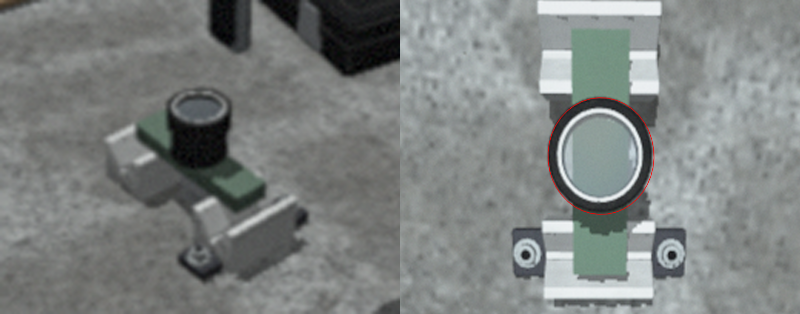

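```bash
python3 -c "
from station import ctrl
print(ctrl.finish_job())"
```

```text
the job is handed in; nothing more can be done
None
```

The setup is built as asked and handed in at about 36 s of the 112 s allowed. I did the four placements in the order you gave: loose V-block, gauge block, stone, loupe.

Last checks, from fits in the wrist camera (good to about 2 mm):

| Thing | Result |
|---|---|
| Loose V-block | Parallel to the clamped one within about 0.3°; gap between them about 54–55 mm; lengthwise mismatch under 1 mm |
| Gauge block | Centred across the gap to about 0.5 mm, but about 2 mm too far from the robot along the groove direction. I left it there |
| Stone | Within 1 mm of the midpoint between the V-blocks, turned 7.8° against about 8° for the blocks |
| Loupe | Upright, within 0.5 mm of the stone's centre |

- **Missed grasps:** The first two closes on the gauge block shut above it and did not disturb it. The fingertips reach less far below the tool point than the stated 17 mm, so I gripped it about 14 mm lower.
- **Clamped V-block:** Its fit is rougher than the others, probably because the toe clamps were counted in its outline. In the pictures the drawn outline matched its edges.
- **Not checked:** I did not measure the low gauge block, brown stone, dish wheel and brush again at the end. No planned move went near them.

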